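Dispense a praline and present it on its dish

TASK

Press the green button on the praline dispenser all the way down so that its red-knobbed lever drops and the copper-foiled praline ball rolls into the dish, then lift the lever all the way back up. Next take the dish by the wooden bar of its arched handle, lift it straight up about 8 cm, and up there turn it a quarter turn anticlockwise (seen from above), so that its brass tongue, which pointed away from the chute, points squarely out of the dispenser's side opposite the lever; keep it level with the praline resting in the middle. Finish while holding the dish still up there, and leave the cup, glass, timer and order pad alone.

Things in the scene. Friction and masses are not known exactly. Their poses are not given: they have to be found in the camera images.
- dispenser: praline dispenser, fixed to the worktop: wooden base plate 246 x 108 mm, 8 mm thick; a steel chute slopes down towards its own -x; a white tower with the green button stands at the +x end; the lever is on its +y side. Origin on the worktop, 18 mm from the plate's middle towards +x, z up. Chute, cover and tower are at most 90 mm high; only the lever's knob (up to 118 mm) and the button stand higher.
- chute_end (a point): lower end of the chute's floor, 42 mm above the worktop; lies at (-22, 0, 42) mm in the dispenser's frame; the chute is 35 mm wide, its side walls end about 13 mm higher
- dish_place (a point): where the dish stands at first (to within 3 mm): centre of the black rubber spot, on top of the base plate, at (-78, 0, 8) mm in the dispenser's frame
- button (a joint): travel of the green round button, 26 mm in diameter, straight down: 0 out, 0.010 m fully pressed. Takes about 4 N; no spring. Geared to the lever: lever angle = 90 rad/m x travel, so the button stays down while the lever is down and comes out again when the lever is lifted
- button_top (a point): centre of the button's top face, at (80, 8, 104) mm in the dispenser's frame when out
- lever (a joint): angle by which the lever has dropped: 0 up (knob 0.5 rad above the level of its hinge), 0.9 rad fully down (knob 0.4 rad below it). It stays where it is left (about 0.5 N at the knob). Its other end is the gate across the chute: shut at 0, raised clear of the ball at 0.9
- lever_hinge (a point): point on the lever's hinge line level with the lever arm, at (0, 34, 70) mm in the dispenser's frame; the hinge line runs along the dispenser's x axis
- lever_knob (a point): centre of the lever's red ball knob, 18 mm in diameter, 80 mm from lever_hinge, on a 7 mm rod; it moves in the upright plane through the hinge across the dispenser (towards +y)
- dish: loose white round dish on the base plate, 100 mm in diameter, 26 mm high at the rim, conical inside (about 12 degrees, steeper near the rim); about 150 g. Origin under its middle, z up; the brass tongue points to its own -x, the handle bar lies along its y. At first its axes are those of the dispenser to within 0.1 rad. The two brass handle posts (6 mm) stand on the rim at +-49 mm in y
- dish_grip (a point): centre of the dark wooden handle bar, straight above the dish's middle, 80 mm above its underside; bar 50 mm long (dish y), 12 mm thick (dish x), 22 mm high
- dish_middle (a point): point on the dish's axis, 18 mm above its underside
- dish_tongue (a point): outer end of the brass tongue, 73 mm from the dish's axis, 22 mm wide, 4 mm thick
- praline_center (a point): centre of the loose praline ball, copper coloured, 24 mm in diameter, about 20 g; at first on the chute behind the gate. At rest in the dish it lies on the dish's axis, about 16 mm above the underside
- espresso_cup: bystander: green espresso cup, 65 x 91 x 52 mm, origin under its middle
- shot_timer: bystander: white shot timer with two keys, 62 x 70 x 19 mm, origin under its middle
- tasting_glass: bystander: clear waisted glass, 62 mm wide, 86 mm high, origin under its middle
- order_pad: bystander: black notebook, 130 x 95 x 16 mm, origin under its middle
Mind the look-alikes: they are no part of the job. Of the things that look like the dish, the larger one is meant.

How it is judged (in metres and radians):
On the way, in this order (a step that is already met when the one before it is completed fails the run):
1. the button has been pressed all the way, by pushing on it, and the lever has dropped (value of joint lever above 0.75 rad and contact force between any of the fingers, the arm and button above 0.5 N).
2. the praline lies in the middle of the dish (horizontal distance between praline_center and dish_middle below 0.015 m and z of praline_center in the frame of dish between 0.005 and 0.03 m), for 0.2 s.
3. the lever is back up, the praline in the dish (value of joint lever below 0.12 rad and horizontal distance between praline_center and dish_middle below 0.015 m and z of praline_center in the frame of dish below 0.03 m), for 0.2 s.
4. the dish is lifted at least 47 mm, not yet turned by more than 0.35 rad, with the praline in its middle (z of dish in the frame of dispenser above 0.055 m and horizontal distance between praline_center and dish_middle below 0.015 m and z of praline_center in the frame of dish below 0.03 m and angle between the x axis of dish and the x axis of dispenser, either way round below 0.35 rad), for 0.1 s.
At the end, for the whole second after the job is handed in: Dish held still by the gripper alone, 47 to 152 mm above and within 50 mm beside its place, level within 0.2 rad, tongue within 0.26 rad of square to the chute on the side away from the lever, praline within 15 mm of the middle, lever up within 0.12 rad (all of step 3 and z of dish in the frame of dispenser between 0.055 and 0.16 m and horizontal distance between dish and dish_place below 0.05 m and angle between dish's own z axis and vertical below 0.2 rad and angle between the x axis of dish and the y axis of dispenser, either way round below 0.26 rad and y of chute_end in the frame of dish below -0.02 m and z of praline_center in the frame of dish above 0.005 m and contact force between the fingers and dish above 1 N and linear speed of dish below 0.03 m/s and angular speed of dish below 0.8 rad/s and contact force between dish and dispenser below 0.1 N); the arm keeps its last pose, push and grip.
It fails at once if the praline leaves the middle of the lifted dish (more than 22 mm off), or the dish is lifted without it (z of dish in the frame of dispenser above 0.02 m and horizontal distance between praline_center and dish_middle above 0.022 m).
It fails at once if the lifted dish is tipped by more than 0.3 rad (z of dish in the frame of dispenser above 0.02 m and angle between dish's own z axis and vertical above 0.3 rad).
It fails at once if the praline falls to the worktop (z of praline_center in the frame of dispenser below 0.019 m).
It fails at once if a bystander is pushed away by more than 20 mm (distance of any of espresso_cup, shot_timer, tasting_glass, order_pad from where it was at the start of the episode above 0.02 m).
It also fails if it takes over 72 s, if anything falls off the work surface, if the arm or the gripper's body presses on something with over 40 N, if the wrist force passes 120 N, or if a joint passes its speed limit or range.

ROBOT

A 6-joint arm with a two-finger parallel gripper is mounted at the origin on a cart in front of the work surface, level with it; the furniture and walls round the work are solid. World frame = base frame: x ahead of the robot, y to its left, z up, the work surface at z = 0. Lengths are in m, angles in degrees, forces in N, time in s.
With the tool pointing down it reaches from about 0.4 to 0.825 m from the base axis. Payload 7 kg.
Tool frame: the origin (TCP) lies midway between the tips of the shut fingers; the grasp point (between the pads) lies 19 mm behind it; z points along the fingers, y is the line along which they close (so a half turn about z gives the same grasp; the last joint's range is limited). The gripper opens to 88 mm and grips with 3 to 60 N. Pads are 19 mm wide; open, the fingers measure 130 mm over their backs; the gripper's body (78 mm by 193 mm) begins 47 mm behind the grasp point.
Start: joints at [-53.451, 20.546, 0.682, 0, -70.136, -16.507], TCP at [0.231, -0.634, 0.227] pointing down, gripper open.
Joint ranges: [-176.03, 176.03], [-82.01, 121.73], [-58.28, 71.71], [-173.87, 95.51], [-174.79, -0.11], [-173.66, 173.66]. Speed limits (degrees/s): [136.94, 136.94, 172.46, 180, 180, 180].

INTERFACE

Orientations are given as [roll, pitch, yaw] about the fixed x, y, z axes, in that order (R = Rz(yaw) Ry(pitch) Rx(roll)).
In Python, from plant import r gives the robot as it stands. The module is installed in compiled form; this text tells all that it offers.
- The arm moves only by the tool play_rows, never from a script. Its argument "rows" is a list of rows, each an object with "slide": the shift along the tool's x, y, z as a fraction of full scale, a list of three; "delta_rot": the turn, a rotation vector about the tool's x, y, z as a fraction of full scale, a list of three; "fingers": the opening, from -1 (shut) to 1 (fully open). In form: [{"slide": [x, y, z], "delta_rot": [rx, ry, rz], "fingers": fingers}, ...]. A call has 1 to 8 rows; each row shifts and turns the commanded pose from where the row before left it, along the tool's axes as they then stand; what a row does not reach is not made up. Full scale, the value 1, is 0.15 m for a shift and 0.08 rad for a turn. A row lasts 1/8 s, in which the tool goes at most 62.5 mm and 10.7 degrees, less where a joint would pass 70% of its speed; a pose out of reach is approached as far as the arm can. A call with a number of a shift or a turn outside -1 to 1 is refused whole. A call with a gripper value outside its range is refused whole. The fingers move at their own pace and stop on an object; "squeeze" is the grip in N (left out, the last holds). Time passes only in rows, so rows that do not move let the fingers close. It gives the time, the measured TCP pose, the force, the opening and the grip force at its end, in the units of the state.
- r.get_state(): the state, without advancing time (a new reading comes with each control period).
- r.capture(name): name is "side" or "top"; returns a dict with "image" (400x640x3 uint8, blue, green, red), "fx", "fy", "cx", "cy" (pixels), "R" (3x3) and "t" (3): a world point X has camera coordinates R X + t. Camera axes: x right, y down, z forward; pixel columns grow to the right and rows downward; lengths in m; the calibration is good to about 2 mm. A picture is of the moment at which its call begins. There is no depth.
- r.close_job(): hands the job in; it is judged then, once.
The state is a dict: "time_s": time; "joints": joint angles; "qd": joint speeds; "joint_torque": joint torques, N m; "tcp_pos": TCP position; "eef_rot": TCP orientation; "contact_force": force on the tool from outside, world axes, zero at the start; "moment": the same for the moment, N m; "gripper_width": finger opening in m; "gripper_force": force on a finger pad.
Only numpy, scipy, OpenCV 4.12 (cv2) and the standard library are available. Lean on these libraries where they do the work, as an engineer would, in place of code of your own. Each camera call takes 0.05 s, during which the arm holds its last target. There are 200 camera calls.

## Working session

There is one attempt and no reset: what is moved stays moved. The work goes in short steps, Python scripts to look and compute and a tool call to move; the robot and the scene stay as the last step left them, time stands still between calls to the robot, and variables do not carry over. Pictures are saved under pics/ and viewed, at most 10 in all, crops included, and the job is handed in when it is done.

Besides the shell and the picture viewer there is one more tool, called after "Request:" in YAML: its name, and indented under it one key for each argument. play_rows: Moves the arm, as the interface text tells. Shift numbers are shares of 0.15 m and turn numbers shares of 0.08 rad, none past 1 either way. Its arguments: {"type":"object","properties":{"rows":{"type":"array"},"squeeze":{"type":"number"}},"required":["rows"]}

```bash
mkdir -p pics; python3 - <<'E'
from plant import r
import cv2,pickle
s=r.get_state(); print({k:s[k] for k in('time_s','tcp_pos','eef_rot','gripper_width','contact_force')})
d={}
for n in('side','top'):
    c=r.capture(n); d[n]=c; cv2.imwrite(f'pics/{n}0.png',c['image']); print(n,c['fx'],c['cx'],c['cy'],c['R'],c['t'])
pickle.dump(d,open('c0.pkl','wb'))
E
```

```text
{'time_s': 0.0, 'tcp_pos': array([ 0.23117644, -0.6336677 ,  0.22562148]), 'eef_rot': array([ 1.79906448e+02, -6.72422056e-03, -1.59965195e+02]), 'gripper_width': 0.08784137213845052, 'contact_force': array([-0.42063005, -0.04313694,  0.39091914])}
side 443.1141019196751 314.64615926981736 198.65203908058575 [[-0.9471867   0.32060581 -0.00701888]
 [ 0.28397452  0.82839417 -0.48282665]
 [-0.14898263 -0.45932017 -0.87568782]] [0.5981238  0.00280398 1.53827941]
top 460.990457843788 327.4359124188718 203.5716727458875 [[-2.00723930e-04 -9.99941394e-01  1.08244190e-02]
 [-9.95779073e-01 -7.93625595e-04 -9.17791309e-02]
 [ 9.17823426e-02 -1.07971522e-02 -9.95720555e-01]] [-0.15235658  0.59412714  1.63202408]
```

View pics/top0.png

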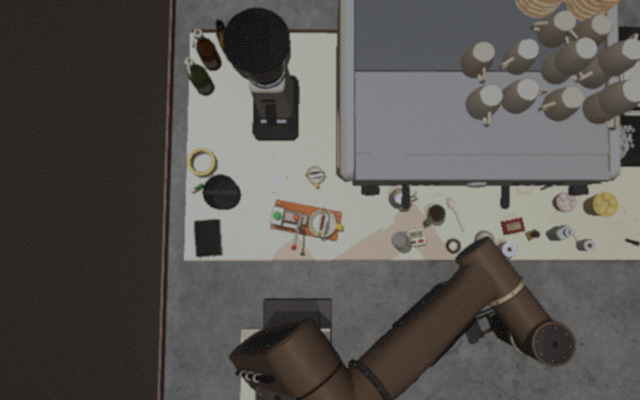

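View pics/side0.png

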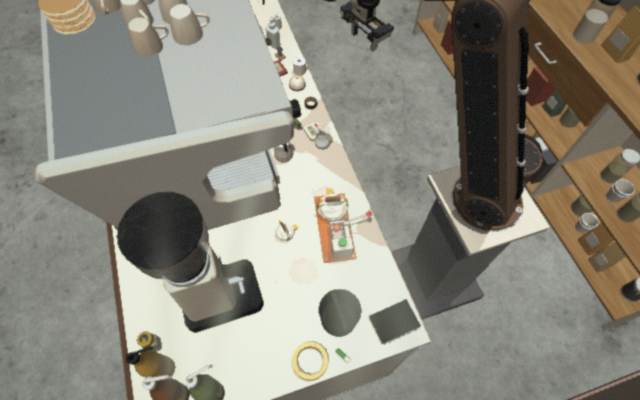

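The top view shows the dispenser on its orange plate at about (305,220), with the green button at (277,215), the red knob near (293,248), and the large dish at (322,222). Its look-alike is the smaller dish at (316,176). In the side view the dispenser is at (335,225) and the small dish at (286,232). I take the larger dish on the plate and check it in a close crop.

```bash
python3 - <<'E'
import cv2,pickle,numpy as np
d=pickle.load(open('c0.pkl','rb'))
a=d['top']['image'][155:275,250:370]; b=d['side']['image'][170:290,265:385]
im=np.hstack([cv2.resize(x,(400,400)) if 0 else cv2.resize(x,None,fx=3.33,fy=3.33,interpolation=cv2.INTER_CUBIC) for x in(a,b)])
cv2.imwrite('pics/crop0.png',im)
for n,(x0,y0,x1,y1) in dict(top=(255,190,360,262),side=(300,180,385,275)).items():
    h=cv2.cvtColor(d[n]['image'],cv2.COLOR_BGR2HSV)
    for nm,lo,hi in(('green',(45,90,40),(85,255,255)),('red',(172,120,60),(180,255,255)),('red0',(0,150,60),(6,255,255)),('orange',(5,110,80),(16,255,255)),('brass',(18,90,80),(34,255,255))):
        m=np.zeros(h.shape[:2],np.uint8); m[y0:y1,x0:x1]=cv2.inRange(h,lo,hi)[y0:y1,x0:x1]
        k,_,st,c=cv2.connectedComponentsWithStats(m)
        print(n,nm,[(c[i].round(1).tolist(),int(st[i,4])) for i in range(1,k) if st[i,4]>3])
        if nm=='orange':
            p=np.argwhere(m)[:,::-1].astype(np.float32); print(cv2.boxPoints(cv2.minAreaRect(p)).round(1).tolist())
E
```

```text
top green [([276.5, 215.2], 28)]
top red []
top red0 [([293.1, 247.1], 8)]
top orange [([296.7, 207.4], 279), ([336.7, 215.8], 53), ([296.0, 216.9], 22), ([321.9, 221.5], 15), ([283.1, 228.3], 57), ([305.7, 230.2], 78), ([333.0, 235.5], 49)]
[[270.79998779296875, 227.1999969482422], [276.29998779296875, 199.6999969482422], [340.8999938964844, 212.60000610351562], [335.3999938964844, 240.10000610351562]]
top brass [([324.0, 212.0], 9), ([338.6, 226.5], 38), ([319.7, 232.2], 6)]
side green [([342.0, 241.3], 22)]
side red []
side red0 []
side orange [([317.0, 201.4], 43), ([328.2, 198.4], 8), ([324.9, 237.5], 437), ([336.1, 226.9], 24)]
[[314.29998779296875, 197.10000610351562], [364.3999938964844, 189.89999389648438], [373.6000061035156, 254.5], [323.5, 261.6000061035156]]
side brass [([329.4, 191.1], 29), ([342.4, 197.4], 7), ([323.1, 199.6], 9)]
```

View pics/crop0.png

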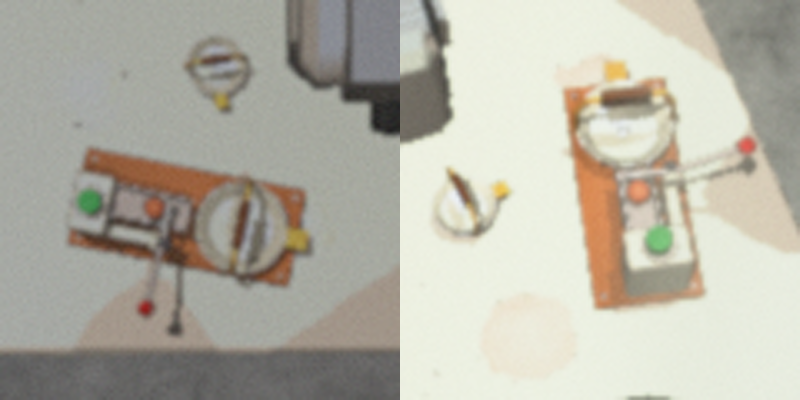

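The crop confirms it: the large white dish with a wooden bar and brass tongue stands on the orange plate. In the crop's top half the button is at (90,200), the praline at (155,208), and the knob at (146,308). The smaller dish at (218,68) is the look-alike.

```bash
cat > h.py <<'E'
import numpy as np,cv2
from plant import r
def ray(c,p):
    d=c['R'].T@np.array([(p[0]-c['cx'])/c['fx'],(p[1]-c['cy'])/c['fy'],1]); return -c['R'].T@c['t'],d
def plane(c,p,z):
    o,d=ray(c,p); return o+d*(z-o[2])/d[2]
def two(c1,p1,c2,p2):
    (a,u),(b,v)=ray(c1,p1),ray(c2,p2); s=np.linalg.lstsq(np.c_[u,-v],b-a,rcond=None)[0]
    return (a+s[0]*u+b+s[1]*v)/2, np.linalg.norm(a+s[0]*u-b-s[1]*v)
def proj(c,X):
    q=c['R']@X+c['t']; return np.array([c['fx']*q[0]/q[2]+c['cx'],c['fy']*q[1]/q[2]+c['cy']])
def blob(img,lo,hi,box,close=0):
    h=cv2.cvtColor(img,cv2.COLOR_BGR2HSV); x0,y0,x1,y1=box
    m=np.zeros(h.shape[:2],np.uint8); m[y0:y1,x0:x1]=cv2.inRange(h,lo,hi)[y0:y1,x0:x1]; return m
E
python3 - <<'E'
from h import *
import pickle
d=pickle.load(open('c0.pkl','rb')); T,S=d['top'],d['side']
box=np.array([[270.8,227.2],[276.3,199.7],[340.9,212.6],[335.4,240.1]])
P=np.array([plane(T,p,.008) for p in box]); print('top plate',P.round(4).tolist(),[np.linalg.norm(P[i]-P[i-1]).round(4) for i in range(4)],P.mean(0))
print('btn',two(T,(276.5,215.2),S,(342,241.3)),plane(T,(276.5,215.2),.104),plane(S,(342,241.3),.104))
sm=blob(S['image'],(0,110,60),(9,255,255),(362,205,378,222)); 
ks=np.argwhere(blob(S['image'],(170,90,60),(180,255,255),(362,205,378,222))|sm)[:,::-1]; print('knobS',ks.mean(0),len(ks))
print('knob',plane(T,(293.1,247.1),.108),two(T,(293.1,247.1),S,ks.mean(0)))
# frame from top: long axis +x towards button (P[0],P[1] end)
ex=(P[0]+P[1]-P[2]-P[3]); ex[2]=0; ex/=np.linalg.norm(ex); ey=np.array([-ex[1],ex[0],0])
o=P.mean(0)+.018*ex; o[2]=0; print('yaw',np.degrees(np.arctan2(ex[1],ex[0])),'o',o)
W=lambda a:o+a[0]*ex+a[1]*ey+np.array([0,0,a[2]])
for n,a in dict(btn=(.08,.008,.104),knob=(0,.034+.08*np.cos(.5),.07+.08*np.sin(.5)),dish=(-.078,0,.008),grip=(-.078,0,.088),tongue=(-.151,0,.02)).items(): print(n,W(a).round(4),proj(T,W(a)).round(1),proj(S,W(a)).round(1))
E
```

```text
top plate [[0.5099, 0.0528, 0.008], [0.61, 0.0339, 0.008], [0.5631, -0.2014, 0.008], [0.4633, -0.1812, 0.008]] [np.float64(0.2386), np.float64(0.1019), np.float64(0.24), np.float64(0.1018)] [ 0.53657179 -0.07395824  0.008     ]
btn (array([0.54862717, 0.02323035, 0.09659563]), np.float64(0.002437392827528312)) [0.54705753 0.02306516 0.104     ] [0.55114449 0.02553755 0.104     ]
knobS [368.61538462 213.38461538] 13
knob [ 0.43831134 -0.03470507  0.108     ] (array([ 0.43884704, -0.03498689,  0.10766047]), np.float64(0.0012318415009062171))
yaw 78.72312358210013 o [ 0.5400917  -0.05630576  0.        ]
btn [0.5479 0.0237 0.104 ] [276.3 215. ] [342.8 240.5]
knob [ 0.4379 -0.0359  0.1084] [293.5 247.2] [369. 213.]
dish [ 0.5248 -0.1328  0.008 ] [322.  223.1] [331.7 209.8]
grip [ 0.5248 -0.1328  0.088 ] [322.  221.9] [332.4 198.5]
tongue [ 0.5106 -0.2044  0.02  ] [341.9 226.9] [328.7 189.7]
```

The frame agrees across both views to within 2 mm: origin (0.540, -0.056), yaw 78.7°. I first turn the tool so its y axis lies along the dispenser's x, and shut the fingers.

Request:
play_rows:
  rows:
    - {"slide":[0,0,0],"delta_rot":[0,0,0.5],"fingers":-1}
    - {"slide":[0,0,0],"delta_rot":[0,0,1],"fingers":-1}
    - {"slide":[0,0,0],"delta_rot":[0,0,1],"fingers":-1}
    - {"slide":[0,0,0],"delta_rot":[0,0,1],"fingers":-1}
    - {"slide":[0,0,0],"delta_rot":[0,0,1],"fingers":-1}
    - {"slide":[0,0,0],"delta_rot":[0,0,1],"fingers":-1}
    - {"slide":[0,0,0],"delta_rot":[0,0,1],"fingers":-1}
    - {"slide":[0,0,0],"delta_rot":[0,0,0.33],"fingers":-1}
  squeeze: 10

```text
time_s: 1.1
tcp_pos: [0.2312, -0.6339, 0.2261]
eef_rot: [180.0, -0.0, 168.7]
contact_force: [0.1, 0.1, -0.3]
gripper_width: 0.0134
gripper_force: 0.0
```

```bash
cat >> h.py <<'E'
from scipy.spatial.transform import Rotation as Ro
o=np.array([.5401,-.0563,0]); yaw=78.7
D=Ro.from_euler('z',yaw,degrees=True)
def W(*a): return o+D.apply(a)
def go(*t):  # slide total (full-scale units) to dispenser-frame TCP target
    s=r.get_state(); R=Ro.from_euler('xyz',s['eef_rot'],degrees=True)
    inv=lambda X:D.inv().apply(X-o).round(4)
    print('t',round(s['time_s'],2),'tcpD',inv(s['tcp_pos']),'rot',np.round(s['eef_rot'],2),'F',np.round(s['contact_force'],1),'w',round(s['gripper_width'],4),round(s['gripper_force'],1),'q6',round(s['joints'][5],1))
    for g in t: print(' to',g,'slide',(R.inv().apply(W(*g)-s['tcp_pos'])/.15).round(3))
E
python3 -c "
from h import *
go((.08,.008,.2),(.08,.008,.120))"
```

```text
t 1.1 tcpD [-0.6269  0.1897  0.2261] rot [ 1.7996e+02 -3.0000e-02  1.6869e+02] F [ 0.1  0.1 -0.3] w 0.0134 0.0 q6 -47.9
 to (0.08, 0.008, 0.2) slide [-1.21   4.713  0.176]
 to (0.08, 0.008, 0.12) slide [-1.211  4.713  0.71 ]
```

Request:
play_rows:
  rows:
    - {"slide":[-0.05,0.2,0],"delta_rot":[0,0,0],"fingers":-1}
    - {"slide":[-0.09,0.34,0],"delta_rot":[0,0,0],"fingers":-1}
    - {"slide":[-0.09,0.34,0],"delta_rot":[0,0,0],"fingers":-1}
    - {"slide":[-0.09,0.34,0],"delta_rot":[0,0,0],"fingers":-1}
    - {"slide":[-0.09,0.34,0],"delta_rot":[0,0,0],"fingers":-1}
    - {"slide":[-0.09,0.34,0],"delta_rot":[0,0,0],"fingers":-1}
    - {"slide":[-0.09,0.34,0],"delta_rot":[0,0,0],"fingers":-1}
    - {"slide":[-0.09,0.34,0],"delta_rot":[0,0,0],"fingers":-1}

```text
time_s: 2.1
tcp_pos: [0.4074, -0.2729, 0.2267]
eef_rot: [180.0, 0.0, 168.8]
contact_force: [0.1, 0.3, 0.4]
gripper_width: 0.0007
gripper_force: 0.0
```

Request:
play_rows:
  rows:
    - {"slide":[-0.09,0.34,0],"delta_rot":[0,0,0],"fingers":-1}
    - {"slide":[-0.09,0.34,0],"delta_rot":[0,0,0],"fingers":-1}
    - {"slide":[-0.09,0.34,0],"delta_rot":[0,0,0],"fingers":-1}
    - {"slide":[-0.09,0.34,0],"delta_rot":[0,0,0],"fingers":-1}
    - {"slide":[-0.09,0.34,0.05],"delta_rot":[0,0,0],"fingers":-1}
    - {"slide":[-0.09,0.34,0.1],"delta_rot":[0,0,0],"fingers":-1}
    - {"slide":[-0.05,0.2,0.02],"delta_rot":[0,0,0],"fingers":-1}
    - {"slide":[0,0,0],"delta_rot":[0,0,0],"fingers":-1}

```text
time_s: 3.1
tcp_pos: [0.5598, 0.0395, 0.2001]
eef_rot: [-180.0, -0.1, 168.9]
contact_force: [-0.5, 0.1, -0.1]
gripper_width: 0.0006
gripper_force: 0.0
```

```bash
python3 -c "
from h import *
go((.08,.008,.2),(.08,.008,.115),(.08,.008,.092))"
```

```text
t 3.1 tcpD [ 0.0978 -0.0005  0.2001] rot [-1.7996e+02 -7.0000e-02  1.6893e+02] F [-0.5  0.1 -0.1] w 0.0006 0.0 q6 -125.1
 to (0.08, 0.008, 0.2) slide [ 0.057 -0.119  0.001]
 to (0.08, 0.008, 0.115) slide [ 0.057 -0.118  0.568]
 to (0.08, 0.008, 0.092) slide [ 0.057 -0.118  0.721]
```

Request:
play_rows:
  rows:
    - {"slide":[0.057,-0.118,0],"delta_rot":[0,0,0],"fingers":-1}
    - {"slide":[0,0,0.2],"delta_rot":[0,0,0],"fingers":-1}
    - {"slide":[0,0,0.2],"delta_rot":[0,0,0],"fingers":-1}
    - {"slide":[0,0,0.15],"delta_rot":[0,0,0],"fingers":-1}
    - {"slide":[0,0,0.05],"delta_rot":[0,0,0],"fingers":-1}
    - {"slide":[0,0,0.03],"delta_rot":[0,0,0],"fingers":-1}
    - {"slide":[0,0,0.03],"delta_rot":[0,0,0],"fingers":-1}
    - {"slide":[0,0,0],"delta_rot":[0,0,0],"fingers":-1}

```text
time_s: 4.1
tcp_pos: [0.5477, 0.022, 0.1025]
eef_rot: [180.0, 0.0, 168.7]
contact_force: [-0.1, -0.2, -0.2]
gripper_width: 0.0006
gripper_force: 0.0
```

Request:
play_rows:
  rows:
    - {"slide":[0,0,0.02],"delta_rot":[0,0,0],"fingers":-1}
    - {"slide":[0,0,0.02],"delta_rot":[0,0,0],"fingers":-1}
    - {"slide":[0,0,0.01],"delta_rot":[0,0,0],"fingers":-1}
    - {"slide":[0,0,0],"delta_rot":[0,0,0],"fingers":-1}

```text
time_s: 4.6
tcp_pos: [0.5476, 0.0222, 0.0944]
eef_rot: [180.0, -0.0, 168.7]
contact_force: [-0.5, 0.8, 0.5]
gripper_width: 0.0003
gripper_force: 0.3
```

```bash
python3 -c "
from h import *
go((.08,.008,.2))
im=[]
for n,(x,y) in dict(top=(250,155),side=(265,170)).items():
    im.append(cv2.resize(r.capture(n)['image'][y:y+120,x:x+120],None,fx=3.33,fy=3.33,interpolation=cv2.INTER_CUBIC))
cv2.imwrite('pics/p1.png',np.hstack(im))"
```

```text
t 4.6 tcpD [0.0784 0.0081 0.0944] rot [179.99  -0.   168.74] F [-0.5  0.8  0.5] w 0.0003 0.3 q6 -124.1
 to (0.08, 0.008, 0.2) slide [-0.     0.011 -0.704]
```

View pics/p1.png

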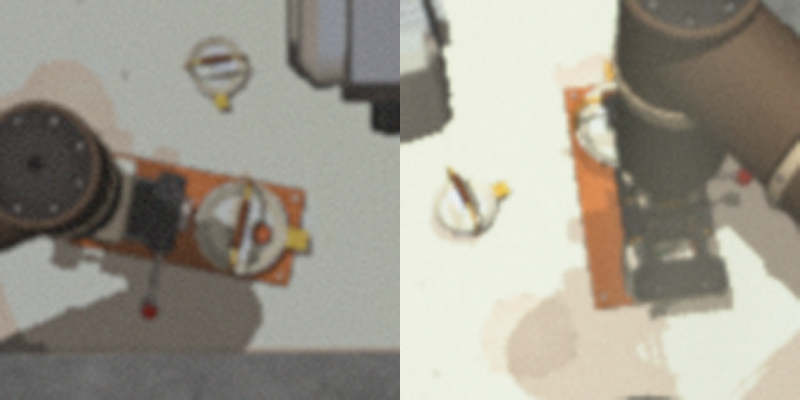

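The lever has dropped, with the knob at crop (149,311). The praline is in the dish at (262,233) and still rolling. I press slightly further to reach the stop for certain.

Request:
play_rows:
  rows:
    - {"slide":[0,0,0.01],"delta_rot":[0,0,0],"fingers":-1}
    - {"slide":[0,0,0.01],"delta_rot":[0,0,0],"fingers":-1}
    - {"slide":[0,0,0],"delta_rot":[0,0,0],"fingers":-1}

```text
time_s: 5.08
tcp_pos: [0.5476, 0.0221, 0.0942]
eef_rot: [180.0, 0.1, 168.8]
contact_force: [-9.3, 2.3, 25.2]
gripper_width: 0.0009
gripper_force: 12.8
```

Request:
play_rows:
  rows:
    - {"slide":[0,0,-0.1],"delta_rot":[0,0,0],"fingers":-1}
    - {"slide":[0,0,-0.3],"delta_rot":[0,0,0],"fingers":-1}
    - {"slide":[0,0,-0.2],"delta_rot":[0,0,0],"fingers":0.1}
    - {"slide":[0.2,-0.16,0],"delta_rot":[0,0,0],"fingers":0.1}
    - {"slide":[0.26,-0.2,0],"delta_rot":[0,0,0],"fingers":0.1}
    - {"slide":[0.2,-0.16,0],"delta_rot":[0,0,0],"fingers":0.1}
    - {"slide":[0,0,0],"delta_rot":[0,0,0],"fingers":0.1}
    - {"slide":[0,0,0],"delta_rot":[0,0,0],"fingers":0.1}

```text
time_s: 6.08
tcp_pos: [0.4358, -0.0349, 0.1821]
eef_rot: [180.0, 0.1, 168.7]
contact_force: [0.1, 0.3, 0.2]
gripper_width: 0.0477
gripper_force: 0.0
```

```bash
python3 - <<'E'
from h import *
go((0,.1077,.1),(0,.1077,.020))
T=r.capture('top');S=r.capture('side')
print('exp knob',proj(T,W(0,.1077,.039)),proj(S,W(0,.1077,.039)))
for n,c,b in(('top',T,(270,225,320,262)),('side',S,(340,190,385,240))):
    m=blob(c['image'],(0,130,50),(8,255,255),b)|blob(c['image'],(170,110,50),(180,255,255),b)
    k,_,st,ce=cv2.connectedComponentsWithStats(m); print(n,[(ce[i].round(1).tolist(),int(st[i,4])) for i in range(1,k)])
im=[c['image'][y:y+120,x:x+120] for c,x,y in((T,250,155),(S,265,170))]
cv2.imwrite('pics/p2.png',cv2.resize(np.hstack(im),None,fx=3.33,fy=3.33,interpolation=cv2.INTER_CUBIC))
E
```

```text
t 6.08 tcpD [0.0005 0.1065 0.1821] rot [1.7997e+02 6.0000e-02 1.6874e+02] F [0.1 0.3 0.2] w 0.0477 0.0 q6 -122.7
 to (0, 0.1077, 0.1) slide [ 0.009 -0.004  0.547]
 to (0, 0.1077, 0.02) slide [ 0.009 -0.004  1.08 ]
exp knob [294.46508306 248.14021613] [367.92859394 222.45847534]
top []
side [([367.5, 223.0], 6)]
```

View pics/p2.png

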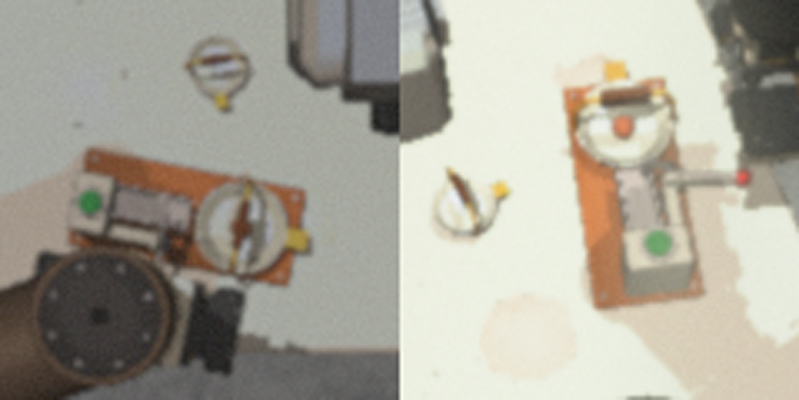

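The praline rests in the middle of the dish (side crop (623,126)). The lever is fully down, with the knob at side pixel (367.5,223) against (367.9,222.5) expected. I go down round the knob and grip it lightly.

Request:
play_rows:
  rows:
    - {"slide":[0.008,-0.003,0.15],"delta_rot":[0,0,0],"fingers":0.1}
    - {"slide":[0,0,0.22],"delta_rot":[0,0,0],"fingers":0.1}
    - {"slide":[0,0,0.22],"delta_rot":[0,0,0],"fingers":0.1}
    - {"slide":[0,0,0.2],"delta_rot":[0,0,0],"fingers":0.1}
    - {"slide":[0,0,0.15],"delta_rot":[0,0,0],"fingers":0.1}
    - {"slide":[0,0,0.1],"delta_rot":[0,0,0],"fingers":0.1}
    - {"slide":[0,0,0.03],"delta_rot":[0,0,0],"fingers":0.1}
    - {"slide":[0,0,0],"delta_rot":[0,0,0],"fingers":0.1}

```text
time_s: 7.18
tcp_pos: [0.4342, -0.0351, 0.0208]
eef_rot: [-180.0, -0.0, 168.8]
contact_force: [0.1, 0.4, 0.1]
gripper_width: 0.0479
gripper_force: 0.0
```

Request:
play_rows:
  rows:
    - {"slide":[0,0,0],"delta_rot":[0,0,0],"fingers":-0.3}
    - {"slide":[0,0,0],"delta_rot":[0,0,0],"fingers":-0.6}
    - {"slide":[0,0,0],"delta_rot":[0,0,0],"fingers":-0.8}
    - {"slide":[0,0,0],"delta_rot":[0,0,0],"fingers":-0.8}
    - {"slide":[0,0,0],"delta_rot":[0,0,0],"fingers":-0.8}
  squeeze: 5

```text
time_s: 7.8
tcp_pos: [0.4346, -0.0341, 0.0213]
eef_rot: [179.9, 0.1, 168.7]
contact_force: [-3.1, 10.4, 1.4]
gripper_width: 0.0173
gripper_force: 5.0
```

```bash
python3 -c "
from h import *
go((0,.1077,.020))
print(r.get_state()['joints'])
for k in range(10):
    a=-.4+.1*k; p=(.034+.08*np.cos(a),.07+.08*np.sin(a)); b=a+.1; print(k,((np.cos(b)-np.cos(a))*.08/.15).round(3),(-(np.sin(b)-np.sin(a))*.08/.15).round(3))
"
```

```text
t 7.8 tcpD [0.0011 0.1078 0.0213] rot [1.7988e+02 8.0000e-02 1.6872e+02] F [-3.1 10.4  1.4] w 0.0173 5.0 q6 -122.8
 to (0, 0.1077, 0.02) slide [-0.001 -0.007  0.009]
[ 2.15563761e+01  1.28625880e+01 -4.34451512e+01 -1.00646652e-01
 -3.35627205e+01 -1.22750166e+02]
0 0.018 -0.05
1 0.013 -0.052
2 0.008 -0.053
3 0.003 -0.053
4 -0.003 -0.053
5 -0.008 -0.053
6 -0.013 -0.052
7 -0.018 -0.05
8 -0.023 -0.048
9 -0.028 -0.045
```

Request:
play_rows:
  rows:
    - {"slide":[0.018,0.008,-0.05],"delta_rot":[0,0,0],"fingers":-0.8}
    - {"slide":[0.013,0,-0.052],"delta_rot":[0,0,0],"fingers":-0.8}
    - {"slide":[0.008,0,-0.053],"delta_rot":[0,0,0],"fingers":-0.8}
    - {"slide":[0.003,0,-0.053],"delta_rot":[0,0,0],"fingers":-0.8}
    - {"slide":[-0.003,0,-0.053],"delta_rot":[0,0,0],"fingers":-0.8}
    - {"slide":[-0.008,0,-0.053],"delta_rot":[0,0,0],"fingers":-0.8}
    - {"slide":[-0.013,0,-0.052],"delta_rot":[0,0,0],"fingers":-0.8}
    - {"slide":[-0.018,0,-0.05],"delta_rot":[0,0,0],"fingers":-0.8}

```text
time_s: 8.8
tcp_pos: [0.4348, -0.0337, 0.0843]
eef_rot: [179.9, 0.1, 168.7]
contact_force: [1.0, 5.7, -0.8]
gripper_width: 0.0172
gripper_force: 5.0
```

Request:
play_rows:
  rows:
    - {"slide":[-0.023,0,-0.048],"delta_rot":[0,0,0],"fingers":-0.8}
    - {"slide":[-0.004,0,-0.012],"delta_rot":[0,0,0],"fingers":-0.8}
    - {"slide":[0,0,0],"delta_rot":[0,0,0],"fingers":-0.8}

```text
time_s: 9.18
tcp_pos: [0.4386, -0.0345, 0.0927]
eef_rot: [179.9, 0.1, 168.7]
contact_force: [0.6, 5.5, -2.2]
gripper_width: 0.0173
gripper_force: 5.0
```

```bash
python3 - <<'E'
from h import *
go((0,.1042,.0893))
S=r.capture('side'); print(proj(S,W(0,.1042,.1084)))
T=r.capture('top')
im=[c['image'][y:y+120,x:x+120] for c,x,y in((T,250,155),(S,265,170))]
cv2.imwrite('pics/p3.png',cv2.resize(np.hstack(im),None,fx=3.33,fy=3.33,interpolation=cv2.INTER_CUBIC))
E
```

```text
t 9.18 tcpD [0.0015 0.1038 0.0927] rot [1.7992e+02 7.0000e-02 1.6872e+02] F [ 0.6  5.5 -2.2] w 0.0173 5.0 q6 -122.6
 to (0, 0.1042, 0.0893) slide [ 0.002 -0.01   0.023]
[369.00044023 212.9816297 ]
```

View pics/p3.png

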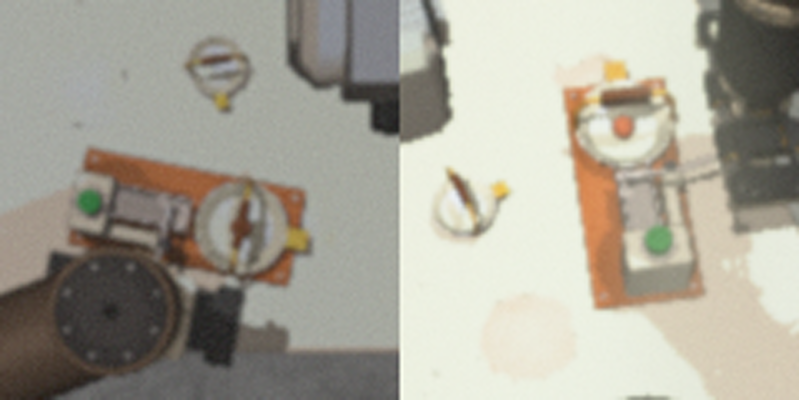

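The lever followed the grip up to its stop and the praline stayed in the middle (side crop (623,126)). I release and move over the dish.

Request:
play_rows:
  rows:
    - {"slide":[0,0,0],"delta_rot":[0,0,0],"fingers":0}
    - {"slide":[0,0,0],"delta_rot":[0,0,0],"fingers":0}
    - {"slide":[0,0,0],"delta_rot":[0,0,0],"fingers":0}
    - {"slide":[0,0,-0.1],"delta_rot":[0,0,0],"fingers":0}
    - {"slide":[0,0,-0.3],"delta_rot":[0,0,0],"fingers":0}
    - {"slide":[0,0,-0.3],"delta_rot":[0,0,0],"fingers":0}
    - {"slide":[0,0,-0.1],"delta_rot":[0,0,0],"fingers":0}
    - {"slide":[0,0,0],"delta_rot":[0,0,0],"fingers":0}

```text
time_s: 10.28
tcp_pos: [0.4384, -0.0349, 0.2131]
eef_rot: [179.9, 0.1, 168.7]
contact_force: [-0.3, -0.0, -0.0]
gripper_width: 0.0441
gripper_force: 0.0
```

```bash
python3 - <<'E'
from h import *
go((-.078,0,.2),(-.078,0,.069))
T=r.capture('top');S=r.capture('side')
print('exp knobS',proj(S,W(0,.1042,.1084)))
b=(355,200,380,230); m=blob(S['image'],(0,130,50),(8,255,255),b)|blob(S['image'],(170,110,50),(180,255,255),b)
print('knobS',np.argwhere(m)[:,::-1].mean(0),m.any() and (m>0).sum())
# dish: tongue blob and wooden bar (dark brown) in both views
for n,c,bb,bt in(('top',T,(312,208,332,238),(332,218,346,234)),('side',S,(318,188,348,206),(320,183,338,196))):
    t=np.argwhere(blob(c['image'],(18,90,80),(34,255,255),bt))[:,::-1]
    h=blob(c['image'],(0,60,20),(20,255,120),bb); k,_,st,ce=cv2.connectedComponentsWithStats(h); i=1+st[1:,4].argmax()
    p=np.argwhere(_==i)[:,::-1].astype(np.float32)
    print(n,'tongue',t.mean(0).round(1),len(t),'bar',ce[i].round(1),st[i].tolist(),cv2.minAreaRect(p))
    tz=plane(c,t.mean(0),.03); bz=plane(c,ce[i],.099 if n=='top' else .094)
    print('   dispF tongue',D.inv().apply(tz-o).round(4),'bar',D.inv().apply(bz-o).round(4))
E
```

```text
t 10.28 tcpD [0.0011 0.104  0.2131] rot [1.7994e+02 9.0000e-02 1.6872e+02] F [-0.3 -0.  -0. ] w 0.0441 0.0 q6 -122.6
 to (-0.078, 0, 0.2) slide [-0.693 -0.528  0.088]
 to (-0.078, 0, 0.069) slide [-0.691 -0.529  0.961]
exp knobS [369.00044023 212.9816297 ]
knobS [nan nan] False
top tongue [338.5 226.3] 40 bar [322.  222.4] [320, 215, 6, 15, 49] ((322.5, 222.0), (14.0, 5.0), 90.0)
   dispF tongue [-0.1383  0.0007  0.03  ] bar [-0.0785  0.002   0.099 ]
side tongue [329.4 191.1] 29 bar [331.8 199.6] [326, 199, 13, 3, 21] ((331.9999694824219, 199.49998474121094), (1.8384778499603271, 12.0208158493042), 81.8698959350586)
   dispF tongue [-0.1395  0.0005  0.03  ] bar [-0.0709 -0.0031  0.094 ]<stdin>:6: RuntimeWarning: Mean of empty slice.
  ret = um.true_divide(
```

The bar is at its nominal place and the dish's yaw is about 0. I move over it.

Request:
play_rows:
  rows:
    - {"slide":[-0.1,-0.08,0],"delta_rot":[0,0,0],"fingers":0}
    - {"slide":[-0.25,-0.19,0],"delta_rot":[0,0,0],"fingers":0}
    - {"slide":[-0.25,-0.19,0],"delta_rot":[0,0,0],"fingers":0}
    - {"slide":[-0.09,-0.07,0],"delta_rot":[0,0,0],"fingers":0}
    - {"slide":[0,0,0.1],"delta_rot":[0,0,0],"fingers":0}
    - {"slide":[0,0,0],"delta_rot":[0,0,0],"fingers":0}

```text
time_s: 11.12
tcp_pos: [0.5221, -0.1326, 0.195]
eef_rot: [-180.0, -0.3, 168.7]
contact_force: [-0.1, -0.2, 0.8]
gripper_width: 0.0437
gripper_force: 0.0
```

```bash
python3 - <<'E'
from h import *
go((-.078,0,.069))
T=r.capture('top');S=r.capture('side')
for c,b in((S,(355,200,380,230)),(T,(280,235,310,260))):
    m=blob(c['image'],(0,100,40),(8,255,255),b)|blob(c['image'],(170,100,40),(180,255,255),b)
    print('knob',np.argwhere(m)[:,::-1].mean(0),(m>0).sum(),'exp',proj(c,W(0,.1042,.1084)))
im=[c['image'][y:y+120,x:x+120] for c,x,y in((T,250,155),(S,265,170))]
cv2.imwrite('pics/p4.png',cv2.resize(np.hstack(im),None,fx=3.33,fy=3.33,interpolation=cv2.INTER_CUBIC))
E
```

```text
t 11.12 tcpD [-0.0784  0.0027  0.195 ] rot [-179.97   -0.25  168.72] F [-0.1 -0.2  0.8] w 0.0437 0.0 q6 -107.8
 to (-0.078, 0, 0.069) slide [-0.022  0.003  0.84 ]
knob [368.8 213. ] 10 exp [369.00044023 212.9816297 ]
knob [293.28571429 247.        ] 7 exp [293.43890169 247.21601109]
```

View pics/p4.png

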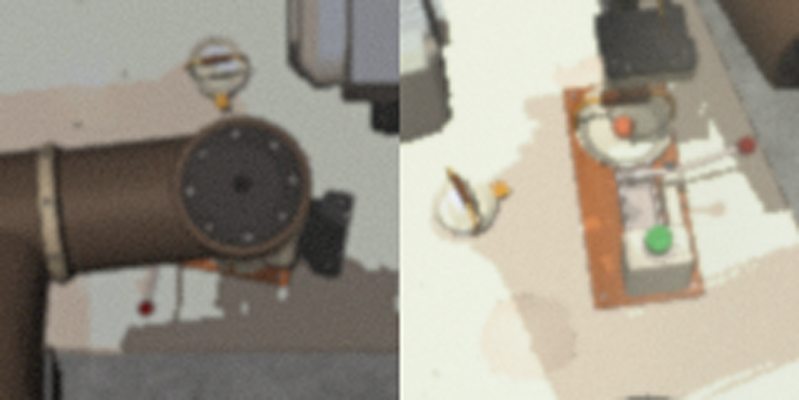

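The lever is fully up: both knob pixels match the expected ones within 0.3 px. The gripper is above the bar, so I descend and close.

Request:
play_rows:
  rows:
    - {"slide":[-0.022,0.003,0.1],"delta_rot":[0,0,0],"fingers":0}
    - {"slide":[0,0,0.2],"delta_rot":[0,0,0],"fingers":0}
    - {"slide":[0,0,0.2],"delta_rot":[0,0,0],"fingers":0}
    - {"slide":[0,0,0.18],"delta_rot":[0,0,0],"fingers":0}
    - {"slide":[0,0,0.12],"delta_rot":[0,0,0],"fingers":0}
    - {"slide":[0,0,0.04],"delta_rot":[0,0,0],"fingers":0}
    - {"slide":[0,0,0],"delta_rot":[0,0,0],"fingers":0}
  squeeze: 5

```text
time_s: 12.1
tcp_pos: [0.5274, -0.1331, 0.0713]
eef_rot: [-180.0, -0.0, 168.8]
contact_force: [0.5, 0.2, 0.6]
gripper_width: 0.0439
gripper_force: 0.0
```

Request:
play_rows:
  rows:
    - {"slide":[0,0,0],"delta_rot":[0,0,0],"fingers":-0.3}
    - {"slide":[0,0,0],"delta_rot":[0,0,0],"fingers":-0.5}
    - {"slide":[0,0,0],"delta_rot":[0,0,0],"fingers":-0.65}
    - {"slide":[0,0,0],"delta_rot":[0,0,0],"fingers":-0.75}
    - {"slide":[0,0,0],"delta_rot":[0,0,0],"fingers":-0.85}
    - {"slide":[0,0,0],"delta_rot":[0,0,0],"fingers":-1}
    - {"slide":[0,0,0],"delta_rot":[0,0,0],"fingers":-1}

```text
time_s: 12.98
tcp_pos: [0.5275, -0.1333, 0.0715]
eef_rot: [-180.0, 0.0, 168.7]
contact_force: [-0.6, 0.4, 0.7]
gripper_width: 0.0119
gripper_force: 5.0
```

Request:
play_rows:
  rows:
    - {"slide":[0,0,0],"delta_rot":[0,0,0],"fingers":-1}
    - {"slide":[0,0,0],"delta_rot":[0,0,0],"fingers":-1}
  squeeze: 20

```text
time_s: 13.22
tcp_pos: [0.5275, -0.1333, 0.0715]
eef_rot: [-180.0, 0.0, 168.7]
contact_force: [-0.7, 0.0, 0.6]
gripper_width: 0.0115
gripper_force: 20.0
```

```bash
python3 - <<'E'
from h import *
go((-.078,0,.069))
S=r.capture('side')
b=(322,200,342,216); p=np.argwhere(blob(S['image'],(3,130,90),(14,255,255),b))[:,::-1]; print('ball',p.mean(0),len(p),'exp',proj(S,W(-.078,0,.024)))
E
```

```text
t 13.22 tcpD [-0.078  -0.0027  0.0715] rot [-180.      0.    168.74] F [-0.7  0.   0.6] w 0.0115 20.0 q6 -107.7
 to (-0.078, 0, 0.069) slide [ 0.018 -0.     0.017]
ball [nan nan] 0 exp [331.86298637 207.587722  ]<stdin>:4: RuntimeWarning: Mean of empty slice.
  ret = um.true_divide(
```

Request:
play_rows:
  rows:
    - {"slide":[0,0,-0.01],"delta_rot":[0,0,0],"fingers":-1}
    - {"slide":[0,0,-0.03],"delta_rot":[0,0,0],"fingers":-1}
    - {"slide":[0,0,-0.05],"delta_rot":[0,0,0],"fingers":-1}
    - {"slide":[0,0,-0.05],"delta_rot":[0,0,0],"fingers":-1}
    - {"slide":[0,0,-0.05],"delta_rot":[0,0,0],"fingers":-1}
    - {"slide":[0,0,-0.05],"delta_rot":[0,0,0],"fingers":-1}
    - {"slide":[0,0,-0.05],"delta_rot":[0,0,0],"fingers":-1}
    - {"slide":[0,0,-0.05],"delta_rot":[0,0,0],"fingers":-1}

```text
time_s: 14.28
tcp_pos: [0.5274, -0.1333, 0.123]
eef_rot: [180.0, 0.0, 168.7]
contact_force: [-0.1, -0.2, -1.1]
gripper_width: 0.0118
gripper_force: 20.0
```

Request:
play_rows:
  rows:
    - {"slide":[0,0,-0.05],"delta_rot":[0,0,0],"fingers":-1}
    - {"slide":[0,0,-0.05],"delta_rot":[0,0,0],"fingers":-1}
    - {"slide":[0,0,-0.05],"delta_rot":[0,0,0],"fingers":-1}
    - {"slide":[0,0,-0.03],"delta_rot":[0,0,0],"fingers":-1}
    - {"slide":[0,0,-0.01],"delta_rot":[0,0,0],"fingers":-1}
    - {"slide":[0,0,0],"delta_rot":[0,0,0],"fingers":-1}
    - {"slide":[0,0,0],"delta_rot":[0,0,0],"fingers":-1}

```text
time_s: 15.15
tcp_pos: [0.5273, -0.1333, 0.1507]
eef_rot: [-180.0, -0.0, 168.7]
contact_force: [-0.5, 0.1, -1.9]
gripper_width: 0.012
gripper_force: 20.0
```

```bash
python3 - <<'E'
from h import *
go((-.078,0,.15))
c=r.capture('side'); cv2.imwrite('pics/p5.png',cv2.resize(c['image'][150:270,265:385],None,fx=4,fy=4,interpolation=cv2.INTER_CUBIC))
E
```

```text
t 15.15 tcpD [-0.078  -0.0025  0.1507] rot [-1.7999e+02 -3.0000e-02  1.6873e+02] F [-0.5  0.1 -1.9] w 0.012 20.0 q6 -107.7
 to (-0.078, 0, 0.15) slide [0.017 0.    0.005]
```

View pics/p5.png

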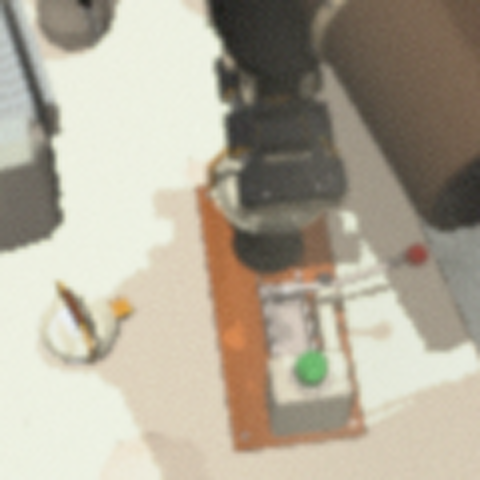

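The dish is lifted level about 79 mm, carrying a 1.9 N load; the lever is still up with its knob at crop (417,255). Now the quarter turn.

Request:
play_rows:
  rows:
    - {"slide":[0,0,0],"delta_rot":[0,0,-0.3],"fingers":-1}
    - {"slide":[0,0,0],"delta_rot":[0,0,-0.6],"fingers":-1}
    - {"slide":[0,0,0],"delta_rot":[0,0,-0.8],"fingers":-1}
    - {"slide":[0,0,0],"delta_rot":[0,0,-0.8],"fingers":-1}
    - {"slide":[0,0,0],"delta_rot":[0,0,-0.8],"fingers":-1}
    - {"slide":[0,0,0],"delta_rot":[0,0,-0.8],"fingers":-1}
    - {"slide":[0,0,0],"delta_rot":[0,0,-0.8],"fingers":-1}
    - {"slide":[0,0,0],"delta_rot":[0,0,-0.8],"fingers":-1}

```text
time_s: 16.2
tcp_pos: [0.5274, -0.1333, 0.1508]
eef_rot: [180.0, -0.0, -165.0]
contact_force: [-0.0, 0.2, -0.3]
gripper_width: 0.0121
gripper_force: 20.0
```

Request:
play_rows:
  rows:
    - {"slide":[0,0,0],"delta_rot":[0,0,-0.8],"fingers":-1}
    - {"slide":[0,0,0],"delta_rot":[0,0,-0.8],"fingers":-1}
    - {"slide":[0,0,0],"delta_rot":[0,0,-0.8],"fingers":-1}
    - {"slide":[0,0,0],"delta_rot":[0,0,-0.8],"fingers":-1}
    - {"slide":[0,0,0],"delta_rot":[0,0,-0.8],"fingers":-1}
    - {"slide":[0,0,0],"delta_rot":[0,0,-0.8],"fingers":-1}
    - {"slide":[0,0,0],"delta_rot":[0,0,-0.8],"fingers":-1}
    - {"slide":[0,0,0],"delta_rot":[0,0,-0.8],"fingers":-1}

```text
time_s: 17.2
tcp_pos: [0.5274, -0.1333, 0.1508]
eef_rot: [180.0, -0.0, -135.6]
contact_force: [-0.5, 0.2, -2.4]
gripper_width: 0.0119
gripper_force: 20.0
```

Request:
play_rows:
  rows:
    - {"slide":[0,0,0],"delta_rot":[0,0,-0.8],"fingers":-1}
    - {"slide":[0,0,0],"delta_rot":[0,0,-0.8],"fingers":-1}
    - {"slide":[0,0,0],"delta_rot":[0,0,-0.8],"fingers":-1}
    - {"slide":[0,0,0],"delta_rot":[0,0,-0.8],"fingers":-1}
    - {"slide":[0,0,0],"delta_rot":[0,0,-0.8],"fingers":-1}
    - {"slide":[0,0,0],"delta_rot":[0,0,-0.8],"fingers":-1}
    - {"slide":[0,0,0],"delta_rot":[0,0,-0.8],"fingers":-1}
    - {"slide":[0,0,0],"delta_rot":[0,0,-0.8],"fingers":-1}

```text
time_s: 18.2
tcp_pos: [0.5274, -0.1333, 0.1509]
eef_rot: [180.0, -0.0, -106.3]
contact_force: [0.0, -0.2, -1.7]
gripper_width: 0.0118
gripper_force: 20.0
```

Request:
play_rows:
  rows:
    - {"slide":[0,0,0],"delta_rot":[0,0,-0.4],"fingers":-1}
    - {"slide":[0,0,0],"delta_rot":[0,0,-0.1],"fingers":-1}
    - {"slide":[0,0,0],"delta_rot":[0,0,0],"fingers":-1}
    - {"slide":[0,0,0],"delta_rot":[0,0,0],"fingers":-1}
    - {"slide":[0,0,0],"delta_rot":[0,0,0],"fingers":-1}
    - {"slide":[0,0,0],"delta_rot":[0,0,0],"fingers":-1}
    - {"slide":[0,0,0],"delta_rot":[0,0,0],"fingers":-1}
    - {"slide":[0,0,0],"delta_rot":[0,0,0],"fingers":-1}

```text
time_s: 19.2
tcp_pos: [0.5274, -0.1333, 0.151]
eef_rot: [-180.0, -0.0, -104.2]
contact_force: [-0.1, -0.1, -2.1]
gripper_width: 0.0118
gripper_force: 20.0
```

```bash
python3 - <<'E'
from h import *
go((-.078,0,.15))
c=r.capture('side'); T=r.capture('top')
im=[k['image'][y:y+120,x:x+120] for k,x,y in((T,250,155),(c,265,140))]
cv2.imwrite('pics/p6.png',cv2.resize(np.hstack(im),None,fx=3.33,fy=3.33,interpolation=cv2.INTER_CUBIC))
E
```

```text
t 19.2 tcpD [-0.078  -0.0027  0.151 ] rot [-180.     -0.   -104.18] F [-0.1 -0.1 -2.1] w 0.0118 20.0 q6 -20.6
 to (-0.078, 0, 0.15) slide [0.001 0.018 0.006]
```

View pics/p6.png

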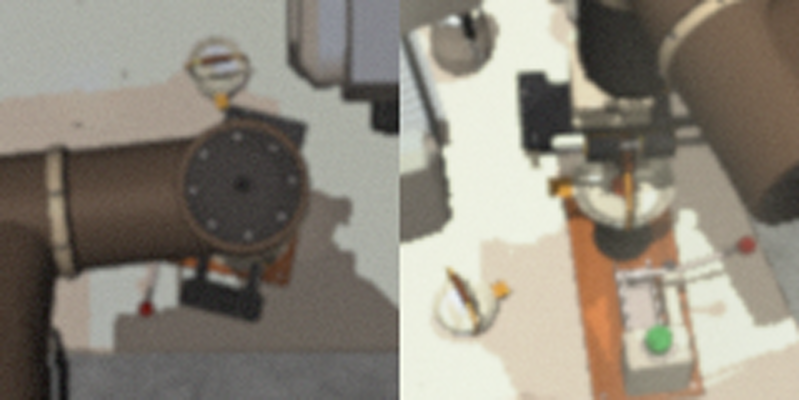

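The dish is level with its tongue at side crop (560,187), pointing away from the lever, and the knob is up at (746,244). It is 2.9° short of square, so I trim that and let it settle.

Request:
play_rows:
  rows:
    - {"slide":[0,0,0],"delta_rot":[0,0,-0.3],"fingers":-1}
    - {"slide":[0,0,0],"delta_rot":[0,0,-0.25],"fingers":-1}
    - {"slide":[0,0,0],"delta_rot":[0,0,-0.08],"fingers":-1}
    - {"slide":[0,0,0],"delta_rot":[0,0,0],"fingers":-1}
    - {"slide":[0,0,0],"delta_rot":[0,0,0],"fingers":-1}
    - {"slide":[0,0,0],"delta_rot":[0,0,0],"fingers":-1}
    - {"slide":[0,0,0],"delta_rot":[0,0,0],"fingers":-1}
    - {"slide":[0,0,0],"delta_rot":[0,0,0],"fingers":-1}

```text
time_s: 20.3
tcp_pos: [0.5274, -0.1333, 0.1509]
eef_rot: [180.0, 0.0, -101.3]
contact_force: [-0.4, 0.3, -2.0]
gripper_width: 0.0119
gripper_force: 20.0
```

```bash
python3 -c "
from h import *
go(); print(r.close_job())"
```

```text
t 20.3 tcpD [-0.078  -0.0027  0.1509] rot [ 180.      0.   -101.29] F [-0.4  0.3 -2. ] w 0.0119 20.0 q6 -17.7
the job is handed in; nothing more can be done
None
```

I handed the job in at 20.3 s with the lever back up and the dish held level about 8 cm up, turned a quarter turn with its tongue pointing away from the lever; `close_job()` gave no verdict, and after the lift the handle hid the praline, so only the steady 2 N load suggests it is still in the dish.

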